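Close the spent-cell canister with the screw cap from the roll-top store

ROBOT

A 6-joint arm with a two-finger parallel gripper is mounted at the origin on the work surface. World frame = base frame: x ahead of the robot, y to its left, z up, the work surface at z = 0. Lengths are in m, angles in rad, forces in N, time in s.
With the tool pointing down it reaches from about 0.35 to 0.85 m from the base axis. Payload 8.1 kg.
Tool frame: the origin (TCP) lies where the fingers leave the gripper's body, on its centre line; the fingertips stand 84 mm ahead of it and the grasp point (between the pads) lies 65 mm ahead of it; z points along the fingers, y is the line along which they close (so a half turn about z gives the same grasp; the last joint's range is limited). The gripper opens to 93 mm and grips with 3 to 60 N. Pads are 15 mm wide; open, the fingers measure 128 mm over their backs; the gripper's body (75 mm by 188 mm) begins 65 mm behind the grasp point.
Start: joints at [-1.353, 0.13, 1.488, -0, 1.523, -0.085], TCP at [0.179, -0.573, 0.303] pointing down, gripper open.
Joint ranges: [-2.96, 2.96], [-0.89, 2.26], [0.02, 2.5], [-1.34, 4.48], [0, 2.73], [-2.66, 2.66]. Speed limits (rad/s): [2.39, 2.39, 2.79, 3.14, 3.14, 3.14].

INTERFACE

Orientations are given as a unit quaternion [w, x, y, z].
In Python, from station import robot gives the robot as it stands.
- The arm moves only by the shell command python3 jog.py FILE [FORCE], which reads ROWS from the file FILE. ROWS is a JSON list of rows, 1 to 10 of them, each written [opening, [dx, dy, dz], turn]: the finger opening in m, then dx, dy, dz in a scale on which 1.0 is 500 mm, then a turn about the tool's z in a scale on which 1.0 is pi rad; each row is the pose to reach, as a shift and turn from the pose commanded when the command began, along the tool's axes at that moment; what a row does not reach only later rows make up. A row lasts 1/10 s, in which the tool goes at most 0.05 m and 0.15 rad, less where a joint would pass 70% of its speed; a pose out of reach is approached as far as the arm can. The fingers move at their own pace and stop on an object; FORCE is the grip in N (left out, the last holds). Time passes only in rows, so rows that do not move let the fingers close. It prints the time, the measured TCP pose, the force, the opening and the grip force at its end. Input that does not fit is refused with a message, and nothing moves.
- robot.get_obs(): the state, without advancing time (a new reading comes with each control period).
- robot.get_image(name): name is "side" or "top"; returns a dict with "img" (384x512x3 uint8, blue, green, red), "intrinsics" (3x3 intrinsics, pixels), "k1" (the pictures are not rectified: a ray, as slopes to the right and down, at radius r is drawn at 1 + k1 r^2 times it, then the intrinsics apply), "R" (3x3) and "t" (3): a world point X has camera coordinates R X + t. Camera axes: x right, y down, z forward; pixel columns grow to the right and rows downward; lengths in m; the calibration is good to about 2 mm. A picture is of the moment at which its call begins. There is no depth.
- robot.hand_in(): hands the job in; it is judged then, once.
The state is a dict: "t": time; "joints": joint angles; "joint_vel": joint speeds; "joint_efforts": joint torques, N m; "ee_pos": TCP position; "orientation": TCP orientation; "wrist_force": force on the tool from outside, world axes, zero at the start; "torque": the same for the moment, N m; "finger_gap": finger opening in m; "finger_force": force on a finger pad.
Only numpy, scipy, OpenCV 4.12 (cv2) and the standard library are available. Lean on these libraries where they do the work, as an engineer would, in place of code of your own. Each camera call takes 0.05 s, during which the arm holds its last target. There are 200 camera calls.

TASK

Roll open the small roll-top store, take out the winged cap, and screw it fully home and level on the neck of the spent-cell canister, then let go. To find the thread, turn the resting cap backward (counter-clockwise from above) until it drops in, then screw it forward to the stop; never force it. Leave the loose shaver parts around the canister standing where they are.

Things in the scene. Friction and masses are not known exactly. Their poses are not given: they have to be found in the camera images.
- canister: Plain aluminium canister with dark bands, fixed to the bench, on the left or the right; body 100 mm diameter, base flange 116 mm, flat shoulder at 80 mm height, above it an open threaded neck. Origin: centre of its underside, z up. Its yaw says nothing about the thread, whose turn differs every time. Green cells stand inside the neck.
- seat (a point): Centre of the canister's shoulder, on the neck axis, 80 mm above the bench, z up. Cap rim at this height = fully home.
- neck_top (a point): Centre of the neck's top, 119 mm above the bench. Neck 56.4 mm diameter, its top 8 mm a guide cone (down to 44 mm); its lowest 24 mm carry a coarse thread, 69.6 mm over the ridges, three equal starts. A cap set on at any turn mostly rests on the ridges, rim 11 to 19 mm above the shoulder; turned clockwise from there it jams on an upright stop, rim at 11 mm.
- cap: Black screw cap, 84 mm diameter, 200 g (varies), standing wing-up on the store's floor (8 mm above the bench), in front of the inner back wall. Origin: centre of its open underside (rim), z up. Top face at 45 mm, and on it an upright wing. Bore 76.6 mm, in it three lugs 120 degrees apart (one under cap +x), 5 to 9 mm above the rim, 61 mm between them: 2.3 mm play all round on the neck.
- wing (a point): Middle of the cap's wing, 60 mm above the rim. Wing: 70 mm long (cap x), 14 mm thick (cap y), from 45 to 75 mm above the rim. Pinch it across its thickness; held loosely between the fingers (about 20 mm open) it can still be turned and slides down by its own weight.
- rim (a point): Centre of the cap's rim (same as its origin). On the ridges, turning counter-clockwise seen from above (up to about 100 degrees) lets the cap drop about 10 mm, to a rim height of 7 to 8 mm over the shoulder; a hard stop follows 18 degrees later. Then 80 to 105 degrees clockwise bring the rim to 0 at a hard stop. Let go, it stays.
- store: Grey roll-top store, fixed, 300 mm deep (x), 270 mm wide (y), 196 mm high; front faces its -x. Origin: centre of its underside. Half-round side cheeks (inner faces at y = +-125 mm, 150 mm radius about the door axis), floor 8 mm thick, inner back wall at x = 20 to 32 mm, 158 mm high. Open above in front of that wall once the door is rolled back.
- rolltop (a joint): Segmented door of the store, in a circular track of 140 mm radius about a level axis along the store's y, at its x = 0, 45 mm above its underside. 0 = closed (slats 5 to 88 degrees above the front horizontal), 1.66 rad = fully open (over the top and down the back). Stays where left; 2 to 5 N at the handle moves it. Starts 0 to 0.3 rad open.
- handle (a point): Middle of the door's steel handle bar: 12 mm thick, 120 mm long along the store's y, 38 mm outside the slats, 178 mm from the door axis. Closed: 30 degrees above the front horizontal (store x = -154 mm, height 134 mm). It moves up and back on that circle. Pinch it from above, fingers closing along the store's x, opened 30 mm at most.
- shell: Loose bystander: tall black shaver shell standing upright, 54 mm diameter, 150 mm high. Origin: centre of its underside.
- head: Loose bystander: flat black three-lobed shaver head, about 90 mm across, 32 mm high. Origin: centre of its underside.
- motor: Loose bystander: steel motor block lying flat, 60 x 38 x 38 mm with a short shaft. Origin: centre of its underside.

How it is judged:
By the outcome, as a careful person would: the job done as asked, in the order asked, and still so for the second after the job is handed in, with the robot touching nothing.
It also fails if it takes over 72 s, if anything falls off the work surface, if the arm or the gripper's body presses on something with over 40 N, if the wrist force passes 120 N, or if a joint passes its speed limit or range.

## Working session

There is one attempt and no reset: what is moved stays moved. The work goes in short steps, Python scripts to look and compute and a shell command to move; the robot and the scene stay as the last step left them, time stands still between calls to the robot, and variables do not carry over. Pictures are saved under pics/ and viewed, at most 10 in all, crops included, and the job is handed in when it is done.

```bash
ls; mkdir -p pics
python3 - <<'E'
from station import robot
import cv2
for n in("side","top"):
    d=robot.get_image(n); cv2.imwrite(f"pics/{n}0.png",d["img"]); print(n,d["intrinsics"],d["k1"],d["R"],d["t"])
o=robot.get_obs(); print(o)
E
```

```text
jog.py
pics
station.py
side [[423.7991381    0.         253.44477122]
 [  0.         423.7991381  193.81349766]
 [  0.           0.           1.        ]] -0.04344079914842456 [[ 0.75995889  0.64957785 -0.02260778]
 [ 0.39343911 -0.48742479 -0.7795016 ]
 [-0.51736656  0.58349438 -0.62599213]] [-0.40692878 -0.11627174  1.51939634]
top [[445.73479193   0.         256.87215652]
 [  0.         445.73479193 191.0648111 ]
 [  0.           0.           1.        ]] -0.1441305292557415 [[ 0.0193716  -0.99981126  0.00147821]
 [-0.99159792 -0.01940156 -0.12789503]
 [ 0.12789957  0.00101175 -0.99178661]] [-0.0109817   0.56156824  1.46329316]
{'t': 0.1, 'joints': array([-1.35340910e+00,  1.31096160e-01,  1.48917473e+00,  2.90556921e-06,
        1.52298805e+00, -8.54134056e-02]), 'joint_vel': array([ 7.00836509e-05, -2.00501099e-03, -1.78212873e-03,  8.16135897e-04,
       -6.05980329e-04,  1.17101967e-03]), 'joint_efforts': array([ 2.39445042e-03, -5.61338854e+01, -4.93097234e+01,  7.70280906e-02,
        2.91183213e-02, -6.13589350e-05]), 'ee_pos': array([ 0.17885042, -0.57233271,  0.30178356]), 'orientation': array([-8.31423544e-04,  9.88560515e-01,  1.50822457e-01, -5.34886096e-05]), 'wrist_force': array([-0.34971447,  0.4723312 ,  0.47027831]), 'torque': array([ 0.03960357, -0.02215246, -0.00352912]), 'finger_force': 0.0, 'finger_gap': 0.0929478382462762}
```

View pics/top0.png

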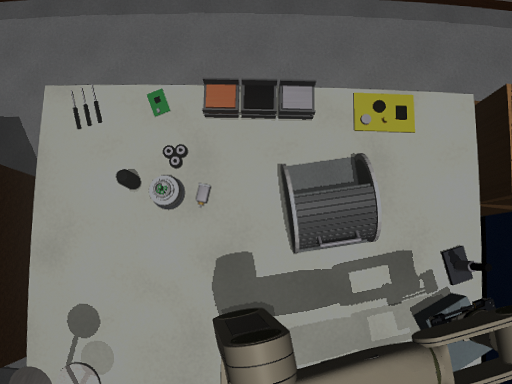

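View pics/side0.png

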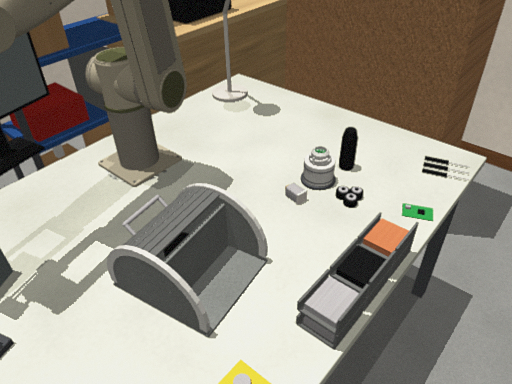

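The top picture shows the canister at about (165,190), with the head at (175,155), the shell at (128,179) and the motor at (203,193). The store is at about (333,200) with its handle near (342,241). I'll zoom in on both.

Run:
```python
import cv2,numpy as np
a=cv2.imread("pics/top0.png"); s=cv2.imread("pics/side0.png")
r=lambda im,f:cv2.resize(im,None,fx=f,fy=f,interpolation=cv2.INTER_CUBIC)
A=r(a[145:259,270:390],4)   # 480x456
B=r(a[140:216,110:220],2.9)
C=r(s[180:336,100:275],3)
c=np.zeros((600,800,3),np.uint8)
c[:456,:480]=A; c[:B.shape[0],480:480+B.shape[1]]=B[:,:320]
D=r(s[120:210,280:385],3); c[240:240+270,482:482+315]=D
cv2.imwrite("pics/crop1.png",c)
```

```text
(no output)
```

View pics/crop1.png

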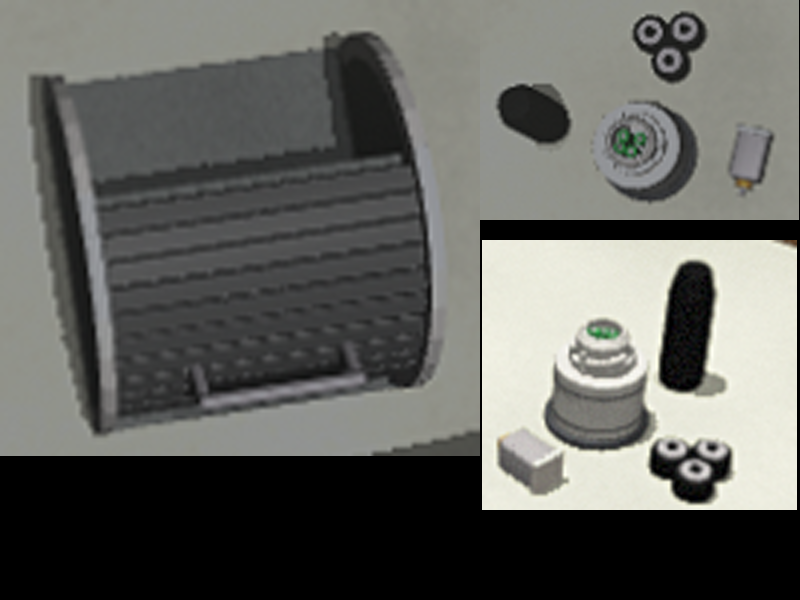

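```bash
cat > h.py <<'E'
import numpy as np,cv2
from station import robot
from scipy.optimize import least_squares
def proj(d,X):
    X=np.atleast_2d(X); c=X@np.array(d["R"]).T+d["t"]; s=c[:,:2]/c[:,2:]
    s=s*(1+d["k1"]*(s**2).sum(1,keepdims=True)); K=np.array(d["intrinsics"])
    return s@K[:2,:2].T+K[:2,2]
def rz(a): return np.array([[np.cos(a),-np.sin(a),0],[np.sin(a),np.cos(a),0],[0,0,1]])
def circ(r,z,n=40):
    a=np.linspace(0,2*np.pi,n,endpoint=False); return np.c_[r*np.cos(a),r*np.sin(a),0*a+z]
def draw(im,pts,f,o,col,closed=False):
    p=np.round((pts-o+.5)*f*8).astype(np.int32); cv2.polylines(im,[p],closed,col,1,cv2.LINE_AA,3)
E
python3 - <<'E'
from h import *
T=robot.get_image("top");S=robot.get_image("side")
def hand(q): 
    a=np.pi/6+q; return np.array([[-.178*np.cos(a),y,.045+.178*np.sin(a)] for y in(.06,-.06)])
def store(p,P): return P@rz(p[2]).T+[p[0],p[1],0]
cz=[[.15,.135,0],[-.15,.135,0]]; cs=[[.15,-.135,0],[.15,.135,0]]
def res(p):
    r=[proj(T,store(p,hand(p[3])))-[[320.75,245.2],[360.5,240.5]], proj(T,store(p,np.array(cz)))-[[278,164.5],[294.5,253]],
       proj(S,store(p,np.array(cs)))-[[208,333],[267,258]]]
    return np.concatenate(r).ravel()
s=least_squares(res,[.4,-.2,.1,.1],loss='soft_l1'); print(s.x,s.fun.reshape(-1,2).round(1)); p=s.x
def rc(p):
    return np.r_[(proj(T,[[p[0],p[1],.119]])-[162.8,189]).ravel(),(proj(S,[[p[0],p[1],.119]])-[320.3,149.3]).ravel()]
k=least_squares(rc,[.4,.3]); print(k.x,k.fun)
c=np.zeros((600,800,3),np.uint8)
def pane(D,x0,y0,w,h,f,ox,oy):
    im=cv2.resize(D["img"][y0:y0+h,x0:x0+w],None,fx=f,fy=f,interpolation=cv2.INTER_CUBIC)
    o=np.array([x0,y0])
    a=np.linspace(0,np.pi,40)
    for y in(.125,-.125,.135,-.135):
        P=np.c_[-.15*np.cos(a),0*a+y,.045+.15*np.sin(a)]; P=np.r_[[[-.15,y,0]],P,[[.15,y,0]]]
        draw(im,proj(D,store(p,P)),f,o,(0,255,255),True)
    draw(im,proj(D,store(p,hand(p[3]))),f,o,(0,0,255))
    for r,z,cl in((.022,.119,(0,0,255)),(.0282,.111,(255,0,255)),(.05,.08,(0,255,0)),(.058,0,(255,255,0))):
        draw(im,proj(D,circ(r,z)+[*k.x,0]),f,o,cl,True)
    c[oy:oy+im.shape[0],ox:ox+im.shape[1]]=im
pane(T,270,145,120,114,3,0,0);pane(S,100,175,180,165,2,0,345-75+0+0) if 0 else pane(S,105,178,170,160,1.6,0,344)
pane(T,135,160,60,60,6,380,0);pane(S,290,130,60,60,3.9,380,362)
cv2.imwrite("pics/fit1.png",c)
E
```

```text
[ 0.5227962  -0.23433488  0.17257045  0.19733347] [[ 0.1  0.7]
 [-1.4 -0.8]
 [ 1.1  3.8]
 [-1.4  1.4]
 [ 0.9  2.5]
 [-0.2  0.9]]
[0.55375093 0.30317571] [-0.71188069 -0.63356582 -0.89530565  0.48408256]
```

View pics/fit1.png

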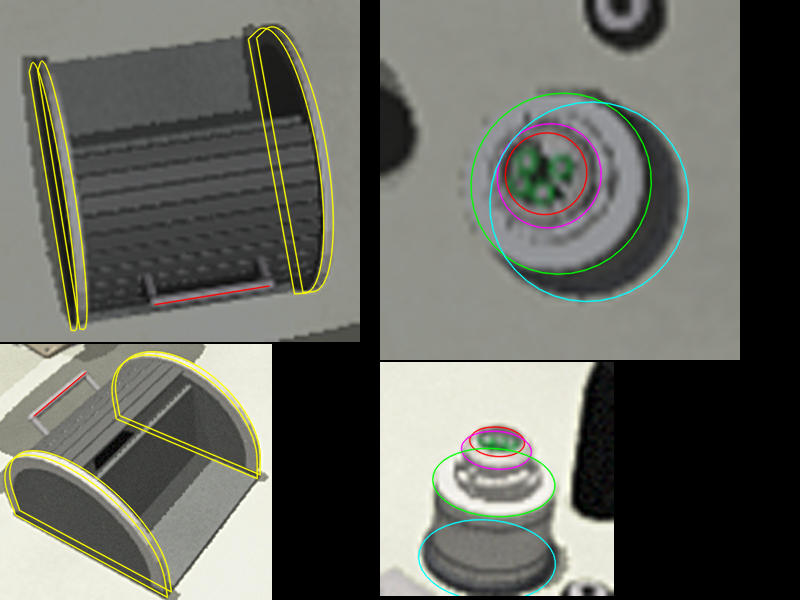

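```bash
cat >> h.py <<'E'
from scipy.spatial.transform import Rotation as Ro
ST=np.array([.5228,-.2343,.1726]); CAN=np.array([.5538,.3032])
def hnd(q):
    a=np.pi/6+q; return rz(ST[2])@[-.178*np.cos(a),0,.045+.178*np.sin(a)]+[ST[0],ST[1],0]
def go(*tg):   # targets (x,y,z of TCP, world angle of tool y or None)
    o=robot.get_obs(); w,x,y,z=o["orientation"]; R=Ro.from_quat([x,y,z,w]).as_matrix()
    psi=np.arctan2(R[1,1],R[0,1])
    print("t",round(o["t"],2),"tcp",o["ee_pos"].round(4),"psi",psi.round(3),"j",o["joints"].round(2),"F",o["wrist_force"].round(1),"gap",o["finger_gap"].round(4))
    for X,Y,Z,a in tg:
        d=R.T@(np.array([X,Y,Z])-o["ee_pos"]); t=0 if a is None else -((a-psi+np.pi/2)%np.pi-np.pi/2)
        print(np.r_[d,t].round(4).tolist())
E
python3 - <<'E'
from h import *
p=hnd(.1973); print(p); go((p[0],p[1],.31,ST[2]),(p[0],p[1],p[2]+.07,ST[2]))
E
```

```text
[ 0.39107093 -0.25726494  0.1624907 ]Traceback (most recent call last):
  File "<stdin>", line 2, in <module>
  File "h.py", line 20, in go
    print("t",round(o["t"],2),"tcp",o["ee_pos"].round(4),"psi",psi.round(3),"j",o["joints"].round(2),"F",o["wrist_force"].round(1),"gap",o["finger_gap"].round(4))
                                                                                                                                         ^^^^^^^^^^^^^^^^^^^^^
AttributeError: 'float' object has no attribute 'round'
```

```bash
sed -i 's/o\["finger_gap"\].round(4)/round(float(o["finger_gap"]),4),"ff",round(float(o["finger_force"]),1)/' h.py
python3 - <<'E'
from h import *
p=hnd(.1973); go((p[0],p[1],.31,ST[2]),(p[0],p[1],p[2]+.07,ST[2]))
E
```

```text
t 0.2 tcp [ 0.1789 -0.5724  0.302 ] psi -1.268 j [-1.35  0.13  1.49 -0.    1.52 -0.09] F [ 1.3  0.2 -0.5] gap 0.0933 ff 0.0
[0.2965, -0.2376, -0.0076, -1.4406]
[0.2965, -0.2375, 0.0699, -1.4406]
```

The rows are not in the units I measure in: shifts go in shares of 500 mm and turns go in shares of pi rad. I convert before sending: 0.2965 m is 0.593, -0.2376 m is -0.4752, -1.4406 rad is -0.4586.

```bash
echo '[[0.024,[0.593,-0.4752,-0.016],-0.4586],[0.024,[0.593,-0.4752,-0.016],-0.4586],[0.024,[0.593,-0.4752,-0.016],-0.4586],[0.024,[0.593,-0.4752,-0.016],-0.4586],[0.024,[0.593,-0.4752,-0.016],-0.4586],[0.024,[0.593,-0.4752,-0.016],-0.4586],[0.024,[0.593,-0.4752,-0.016],-0.4586],[0.024,[0.593,-0.4752,-0.016],-0.4586],[0.024,[0.593,-0.4752,-0.016],-0.4586],[0.024,[0.593,-0.4752,-0.016],-0.4586]]' > mv.in && python3 jog.py mv.in 20
python3 - <<'E'
from h import *
p=hnd(.1973); go((p[0],p[1],.31,ST[2]),(p[0],p[1],p[2]+.07,ST[2]))
E
```

```text
t: 1.2
ee_pos: [0.3917, -0.2563, 0.3107]
orientation: [0.0, 0.64, 0.768, 0.0]
wrist_force: [0.6, -0.6, -0.6]
finger_gap: 0.0245
finger_force: 0.0
t 1.2 tcp [ 0.3917 -0.2563  0.3107] psi 0.181 j [-0.69 -0.24  1.83  0.    1.55 -0.87] F [ 0.6 -0.6 -0.6] gap 0.0245 ff 0.0
[-0.0009, -0.0008, 0.0007, 0.0086]
[-0.0009, -0.0008, 0.0782, 0.0086]
```

Scaled: 0.078 m is 0.156, 0.06 m is 0.12.

```bash
echo '[[0.024,[0,0,0.06],0],[0.024,[0,0,0.12],0],[0.024,[0,0,0.156],0],[0.024,[0,0,0.156],0],[0.0,[0,0,0.156],0],[0.0,[0,0,0.156],0],[0.0,[0,0,0.156],0]]' > mv.in && python3 jog.py mv.in 20
python3 - <<'E'
from h import *
p=hnd(.1973)
for q in(.197,.4,.6,.8,1.0,1.2,1.4,1.55,1.65):
    d=hnd(q)-p; print(q,d.round(4),p[:2])
go((p[0],p[1],p[2]+.07,ST[2]))
print(np.linalg.norm(1))
w=lambda q:hnd(q)-p
o=robot.get_obs(); a,x,y,z=o["orientation"]; R=Ro.from_quat([x,y,z,a]).as_matrix()
for q in np.r_[.197:1.66:.12,1.65]: print(round(q,2),(R.T@w(q)).round(4))
E
```

```text
t: 1.9
ee_pos: [0.3921, -0.2579, 0.2342]
orientation: [0.002, 0.644, 0.765, 0.0]
wrist_force: [3.9, 0.1, -2.2]
finger_gap: 0.0109
finger_force: 20.0
0.197 [-0. -0. -0.] [ 0.39107093 -0.25726494]
0.4 [0.026  0.0045 0.0245] [ 0.39107093 -0.25726494]
0.6 [0.0559 0.0097 0.043 ] [ 0.39107093 -0.25726494]
0.8 [0.0888 0.0155 0.0551] [ 0.39107093 -0.25726494]
1.0 [0.1235 0.0215 0.0603] [ 0.39107093 -0.25726494]
1.2 [0.1584 0.0276 0.0584] [ 0.39107093 -0.25726494]
1.4 [0.1923 0.0335 0.0495] [ 0.39107093 -0.25726494]
1.55 [0.2162 0.0377 0.0385] [ 0.39107093 -0.25726494]
1.65 [0.2311 0.0403 0.0291] [ 0.39107093 -0.25726494]
t 1.9 tcp [ 0.3921 -0.2579  0.2342] psi 0.173 j [-0.69 -0.19  1.93  0.    1.4  -0.86] F [ 3.9  0.1 -2.2] gap 0.0109 ff 20.0
[0.0008, -0.0009, 0.0017, 0.0]
1.0
0.2 [ 0. -0.  0.]
0.32 [-0.      0.015  -0.0151]
0.44 [-0.0001  0.0318 -0.0283]
0.56 [-0.0001  0.05   -0.0394]
0.68 [-0.0001  0.0694 -0.0483]
0.8 [-0.0001  0.0898 -0.0547]
0.92 [-1.000e-04  1.108e-01 -5.870e-02]
1.04 [-1.000e-04  1.321e-01 -6.020e-02]
1.16 [-1.000e-04  1.534e-01 -5.900e-02]
1.28 [-1.000e-04  1.744e-01 -5.540e-02]
1.4 [-1.000e-04  1.948e-01 -4.920e-02]
1.52 [-1.000e-04  2.144e-01 -4.070e-02]
1.64 [-1.000e-04  2.328e-01 -2.980e-02]
1.65 [-1.000e-04  2.347e-01 -2.850e-02]
```

Scaled: 0.0898 m is 0.1796, 0.0795 m is 0.159.

```bash
echo '[[0,[0,0.014,-0.015],0],[0,[0,0.03,-0.03],0],[0,[0,0.046,-0.044],0],[0,[0,0.064,-0.056],0],[0,[0,0.082,-0.068],0],[0,[0,0.1,-0.078],0],[0,[0,0.119,-0.088],0],[0,[0,0.1388,-0.096],0],[0,[0,0.159,-0.1034],0],[0,[0,0.1796,-0.1094],0]]' > mv.in && python3 jog.py mv.in
echo '[[0,[0,0.021,-0.0044],0],[0,[0,0.042,-0.008],0],[0,[0,0.0634,-0.01],0],[0,[0,0.0846,-0.011],0],[0,[0,0.106,-0.0104],0],[0,[0,0.1272,-0.0086],0],[0,[0,0.1484,-0.0056],0],[0,[0,0.1692,-0.0014],0],[0,[0,0.1898,0.0042],0],[0,[0,0.21,0.011],0]]' > mv.in && python3 jog.py mv.in
echo '[[0,[0,0.02,0.008],0],[0,[0,0.0392,0.017],0],[0,[0,0.058,0.0276],0],[0,[0,0.076,0.0388],0],[0,[0,0.0798,0.0414],0],[0,[0,0.0798,0.0414],0]]' > mv.in && python3 jog.py mv.in
```

```text
t: 2.9
ee_pos: [0.48, -0.2432, 0.2902]
orientation: [0.001, 0.644, 0.765, -0.001]
wrist_force: [-5.2, -4.4, 3.2]
finger_gap: 0.0115
finger_force: 20.0
t: 3.9
ee_pos: [0.5839, -0.2252, 0.2839]
orientation: [0.002, 0.644, 0.765, -0.001]
wrist_force: [-1.6, -6.1, 0.4]
finger_gap: 0.0112
finger_force: 20.0
t: 4.5
ee_pos: [0.6237, -0.2182, 0.2625]
orientation: [0.002, 0.644, 0.765, -0.0]
wrist_force: [4.6, -6.4, -1.4]
finger_gap: 0.0111
finger_force: 20.0
```

Scaled: 0.3 m is 0.6, -0.12 m is -0.24.

```bash
echo '[[0.03,[0,0,0],0],[0.03,[0,0,0],0],[0.03,[0,0,-0.08],0],[0.03,[0,0,-0.16],0],[0.06,[0.1,0,-0.24],0],[0.06,[0.6,-0.1,-0.24],0],[0.06,[0.6,-0.1,-0.24],0],[0.06,[0.6,-0.1,-0.24],0],[0.06,[0.6,-0.1,-0.24],0],[0.06,[0.6,-0.1,-0.24],0]]' > mv.in && python3 jog.py mv.in
python3 - <<'E'
from h import *
T=robot.get_image("top");S=robot.get_image("side")
cv2.imwrite("pics/top1.png",T["img"]);cv2.imwrite("pics/side1.png",S["img"])
r=lambda im,f:cv2.resize(im,None,fx=f,fy=f,interpolation=cv2.INTER_CUBIC)
c=np.zeros((600,800,3),np.uint8)
A=r(T["img"][145:265,275:385],4);B=r(S["img"][175:340,100:280],2);c[:480,:440]=A;c[:330,440:800]=B
c=np.clip(c*1.8,0,255).astype(np.uint8)
cv2.imwrite("pics/v1.png",c)
E
```

```text
t: 5.5
ee_pos: [0.5259, 0.0569, 0.3813]
orientation: [0.0, 0.644, 0.765, 0.0]
wrist_force: [1.0, 0.9, 1.3]
finger_gap: 0.0602
finger_force: 0.0
```

View pics/v1.png

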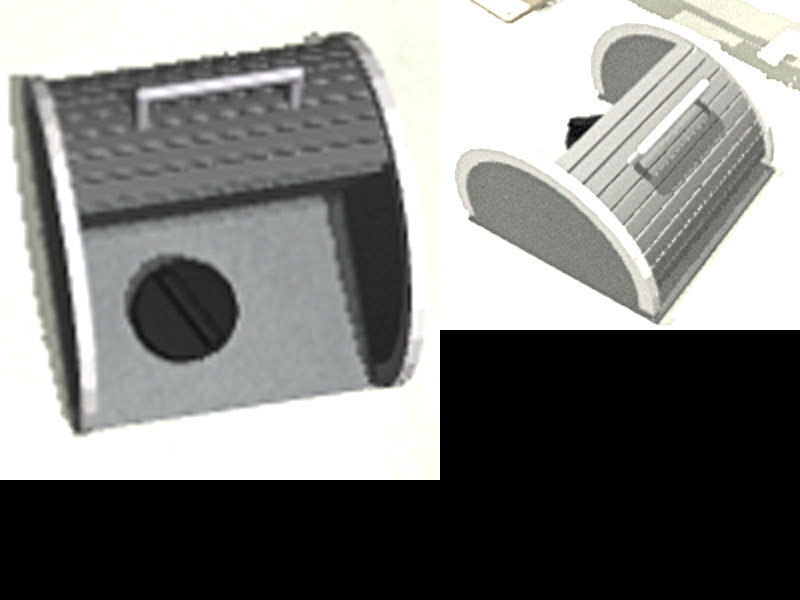

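The door is open. The cap shows in the top picture as a dark disc centred at crop (184,308), which is about pixel (321,222), with its wing running from upper left to lower right. I'll fit it now.

```bash
cat >> h.py <<'E'
def hullmask(D,P,shape,f=8,o=(0,0)):
    q=(proj(D,P)-o+.5)*f; m=np.zeros(shape,np.uint8); cv2.fillConvexPoly(m,cv2.convexHull(np.round(q*16).astype(np.int32)),255,cv2.LINE_AA,4); return m/255.
def wing(x,y,a,z0,zs=(.045,.075)):
    return np.array([[sx*.035,sy*.007,z] for z in zs for sx,sy in((1,1),(-1,1),(-1,-1),(1,-1))])@rz(a).T+[x,y,z0]
E
python3 - <<'E'
from h import *
from scipy.optimize import minimize
T=robot.get_image("top"); x0,y0,w,h=300,200,45,45;f=8
g=cv2.cvtColor(T["img"],cv2.COLOR_BGR2GRAY)[y0:y0+h,x0:x0+w].astype(np.float32)
G=cv2.resize(g,None,fx=f,fy=f,interpolation=cv2.INTER_CUBIC)
lo,hi=np.percentile(g,5),np.percentile(g,80);print(lo,hi)
B=np.clip((hi-G)/(hi-lo),0,1); B[B<.5]=0;B[B>=.5]=1
n,l,s,c=cv2.connectedComponentsWithStats((B>.5).astype(np.uint8)); i=l[int((222-y0)*f),int((321-x0)*f)]; B=(l==i)*1.
def cap(p): return np.r_[circ(.042,.008),circ(.042,.053)]+[p[0],p[1],0]
def cost(p): return np.abs(hullmask(T,cap(p),G.shape,f,(x0,y0))-B).mean()
s=minimize(cost,[.47,-.21],method="Nelder-Mead",options=dict(initial_simplex=[[.46,-.21],[.48,-.21],[.46,-.19]])); print(s.x,s.fun)
p=s.x; best=[]
m0=hullmask(T,circ(.039,.053)+[*p,0],G.shape,f,(x0,y0))>.5
print("store frame",rz(ST[2]).T@np.array([p[0]-ST[0],p[1]-ST[1],0]))
im=cv2.cvtColor(np.clip((G-10)*5,0,255).astype(np.uint8),cv2.COLOR_GRAY2BGR); raw=im.copy()
draw(im,proj(T,circ(.042,.053)+[*p,0]),f,np.array([x0,y0]),(0,255,0),True)
cv2.imwrite("pics/v2.png",np.hstack([raw,im]))
E
```

```text
20.0 91.0
[ 0.46105782 -0.21445899] 0.02053909465020576
store frame [-0.0574172   0.03015007  0.        ]
```

View pics/v2.png

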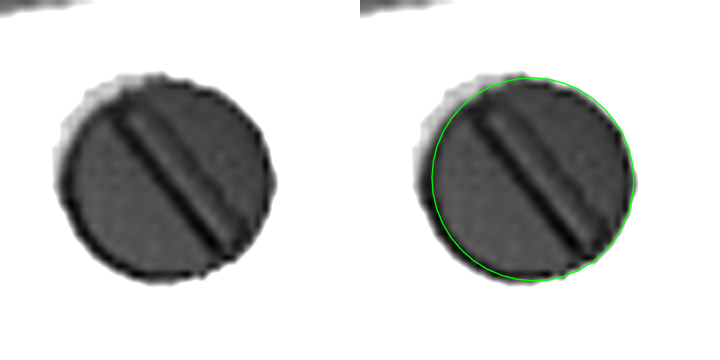

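```bash
cat >> h.py <<'E'
def unproj(D,px,z):
    return least_squares(lambda q:(proj(D,[[q[0],q[1],z]])-px).ravel(),[.4,0]).x
CAP=np.array([.4611,-.2145])
E
python3 - <<'E'
from h import *
T=robot.get_image("top")
q=lambda x,y:(300+x/8-.5,200+y/8-.5)
A=unproj(T,q(118,112),.068);B=unproj(T,q(218,250),.068); d=A-B;print("len",np.linalg.norm(d),"ang",np.arctan2(d[1],d[0]),"mid",(A+B)/2)
A=unproj(T,q(142,103),.083);B=unproj(T,q(242,232),.083); d2=A-B;print(np.linalg.norm(d2),np.arctan2(d2[1],d2[0]),(A+B)/2)
th=np.arctan2(d[1]+d2[1],d[0]+d2[0]); 
x0,y0,f=300,200,8
im=cv2.resize(T["img"][200:245,300:345],None,fx=f,fy=f,interpolation=cv2.INTER_CUBIC); im=np.clip((im.astype(float)-10)*5,0,255).astype(np.uint8)
W=wing(*CAP,th,.008)
draw(im,proj(T,W[4:]),f,np.array([x0,y0]),(0,0,255),True);draw(im,proj(T,W[:4]),f,np.array([x0,y0]),(0,255,255),True)
cv2.imwrite("pics/v3.png",im)
u=np.array([np.cos(th),np.sin(th)]);h=CAP-.025*u; hs=rz(ST[2]).T@np.array([*(h-ST[:2]),0]);print(th,th-ST[2],h,hs)
go((*h,.30,th+np.pi/2),(*h,.146,th+np.pi/2))
E
```

```text
len 0.06953397385529868 ang 0.6379193503902758 mid [ 0.45912715 -0.21038482]
0.0659574596349636 0.6702937212399186 [ 0.46384098 -0.21800317]
0.6536792117333821 0.4810792117333821 [ 0.4412537  -0.22970278] [-0.0795451   0.01853402  0.        ]
t 5.7 tcp [0.5269 0.0561 0.3815] psi 0.176 j [ 0.01 -0.08  1.56 -0.    1.66 -0.17] F [-0.5 -0.5  0.3] gap 0.0598 ff 0.0
[-0.2664, -0.1343, 0.0814, 1.0926]
[-0.2664, -0.1344, 0.2354, 1.0926]
```

View pics/v3.png

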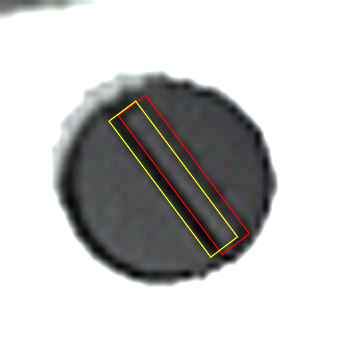

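The wing model overlays the picture well. I'll grip the wing off-centre at its front end, because at the centre the gripper body would hit the left cheek.

Scaled: -0.2664 m is -0.5328, -0.1343 m is -0.2686, 1.0926 rad is 0.3478.

```bash
echo '[[0.032,[-0.5328,-0.2686,0.12],0.3478],[0.032,[-0.5328,-0.2686,0.12],0.3478],[0.032,[-0.5328,-0.2686,0.12],0.3478],[0.032,[-0.5328,-0.2686,0.12],0.3478],[0.032,[-0.5328,-0.2686,0.12],0.3478],[0.032,[-0.5328,-0.2686,0.12],0.3478],[0.032,[-0.5328,-0.2686,0.16],0.3478],[0.032,[-0.5328,-0.2686,0.16],0.3478],[0.032,[-0.5328,-0.2686,0.16],0.3478]]' > mv.in && python3 jog.py mv.in 25
python3 - <<'E'
from h import *
th=.6537; u=np.array([np.cos(th),np.sin(th)]);h=CAP-.025*u
go((*h,.146,th+np.pi/2))
E
```

```text
t: 6.6
ee_pos: [0.4395, -0.2325, 0.2998]
orientation: [-0.001, 0.948, 0.318, -0.001]
wrist_force: [-0.2, -0.1, -1.0]
finger_gap: 0.0322
finger_force: 0.0
t 6.6 tcp [ 0.4395 -0.2325  0.2998] psi -0.924 j [-0.59 -0.15  1.77 -0.    1.52  0.33] F [-0.2 -0.1 -1. ] gap 0.0322 ff 0.0
[0.0032, -0.0009, 0.1538, -0.007]
```

Scaled: 0.153 m is 0.306, 0.145 m is 0.29.

```bash
echo '[[0.032,[0.006,-0.002,0.08],0],[0.032,[0.006,-0.002,0.16],0],[0.032,[0.006,-0.002,0.22],0],[0.032,[0.006,-0.002,0.26],0],[0.032,[0.006,-0.002,0.29],0],[0.032,[0.006,-0.002,0.306],0]]' > mv.in && python3 jog.py mv.in
echo '[[0.0,[0,0,0],0],[0.0,[0,0,0],0],[0.0,[0,0,0],0],[0,[0,0,0],0]]' > mv.in && python3 jog.py mv.in
python3 - <<'E'
from h import *
o=robot.get_obs(); d=rz(ST[2])@[-.015,-.022,0]; p=o["ee_pos"]+d; go((*p[:2],p[2],None))
E
```

```text
t: 7.2
ee_pos: [0.442, -0.2282, 0.1466]
orientation: [-0.001, 0.947, 0.32, -0.001]
wrist_force: [-0.0, 0.3, 0.1]
finger_gap: 0.0323
finger_force: 0.0
t: 7.6
ee_pos: [0.4431, -0.2285, 0.149]
orientation: [0.001, 0.947, 0.32, 0.001]
wrist_force: [-0.8, -0.6, 2.4]
finger_gap: 0.0141
finger_force: 25.0
t 7.6 tcp [ 0.4431 -0.2285  0.149 ] psi -0.92 j [-0.58 -0.01  1.93 -0.    1.22  0.34] F [-0.8 -0.6  2.4] gap 0.0141 ff 25.0
[-0.0234, 0.0126, 0.0, 0.0]
```

Scaled: -0.0234 m is -0.0468, -0.018 m is -0.036.

```bash
echo '[[0,[-0.012,0.006,0],0],[0,[-0.024,0.012,0],0],[0,[-0.036,0.018,0],0],[0,[-0.0468,0.0252,0],0],[0,[-0.0468,0.0252,0],0],[0.03,[-0.0468,0.0252,0],0],[0.03,[-0.0468,0.0252,0],0],[0.03,[0,0.0252,0],0],[0.03,[0.0032,0.0252,0],0],[0.03,[0.0032,0.0252,0],0]]' > mv.in && python3 jog.py mv.in
echo '[[0.0,[0,0,0],0],[0.0,[0,0,0],0],[0.0,[0,0,0],0]]' > mv.in && python3 jog.py mv.in 40
python3 - <<'E'
from h import *
go()
for n in("top","side"):
  D=robot.get_image(n);cv2.imwrite(f"pics/{n}2.png",D["img"])
E
```

```text
t: 8.6
ee_pos: [0.4513, -0.2368, 0.1476]
orientation: [-0.0, 0.947, 0.32, -0.0]
wrist_force: [-0.5, -0.6, -0.4]
finger_gap: 0.0301
finger_force: 0.0
t: 8.9
ee_pos: [0.4508, -0.2372, 0.1475]
orientation: [-0.0, 0.948, 0.319, -0.0]
wrist_force: [-1.1, -0.9, -1.4]
finger_gap: 0.014
finger_force: 39.9
t 8.9 tcp [ 0.4508 -0.2372  0.1475] psi -0.92 j [-0.58  0.02  1.9  -0.    1.22  0.34] F [-1.1 -0.9 -1.4] gap 0.014 ff 39.9
```

Scaled: -0.225 m is -0.45, -0.215 m is -0.43.

```bash
echo '[[0,[0,0,-0.04],0],[0,[0,0,-0.1],0],[0,[0,0,-0.17],0],[0,[0,0,-0.24],0],[0,[0,0,-0.31],0],[0,[0,0,-0.38],0],[0,[0,0,-0.43],0],[0,[0,0,-0.45],0],[0,[0,0,-0.45],0]]' > mv.in && python3 jog.py mv.in
python3 - <<'E'
from h import *
go((*CAN,.372,None),(*CAN,.30,None))
E
```

```text
t: 9.9
ee_pos: [0.4516, -0.2374, 0.3738]
orientation: [0.001, 0.948, 0.32, 0.001]
wrist_force: [0.3, 0.1, -2.2]
finger_gap: 0.0134
finger_force: 39.9
t 9.9 tcp [ 0.4516 -0.2374  0.3738] psi -0.92 j [-0.58 -0.13  1.62 -0.    1.65  0.34] F [ 0.3  0.1 -2.2] gap 0.0134 ff 39.9
[0.4087, -0.3682, 0.0013, 0.0]
[0.4087, -0.3684, 0.0733, 0.0]
```

Scaled: 0.33 m is 0.66, -0.297 m is -0.594.

```bash
echo '[[0,[0.04,-0.036,0],0],[0,[0.1,-0.09,0],0],[0,[0.17,-0.154,0],0],[0,[0.24,-0.216,0],0],[0,[0.31,-0.28,0],0],[0,[0.38,-0.342,0],0],[0,[0.45,-0.406,0],0],[0,[0.52,-0.468,0],0],[0,[0.59,-0.532,0],0],[0,[0.66,-0.594,0],0]]' > mv.in && python3 jog.py mv.in
echo '[[0,[0.06,-0.054,0],0],[0,[0.11,-0.0996,0],0],[0,[0.14,-0.126,0],0],[0,[0.1574,-0.1424,0],0],[0,[0.1574,-0.1424,0.07],0],[0,[0.1574,-0.1424,0.14],0],[0,[0.1574,-0.1424,0.14],0],[0,[0.1574,-0.1424,0.14],0]]' > mv.in && python3 jog.py mv.in
python3 - <<'E'
from h import *
T=robot.get_image("top");S=robot.get_image("side"); go((*CAN,.30,None))
c=np.zeros((600,800,3),np.uint8); o=robot.get_obs()["ee_pos"]
for D,x0,y0,w,h,f,ox in((T,110,140,100,100,4,0),(S,270,80,100,130,4,400)):
    im=cv2.resize(D["img"][y0:y0+h,x0:x0+w],None,fx=f,fy=f,interpolation=cv2.INTER_CUBIC)
    for r,z,col in((.05,.08,(0,255,0)),(.058,0,(255,255,0)),(.022,.119,(255,0,255))): draw(im,proj(D,circ(r,z)+[*CAN,0]),f,np.array([x0,y0]),col,True)
    for z in(0,.045): draw(im,proj(D,circ(.042,o[2]-.1395+z)+[*o[:2],0]),f,np.array([x0,y0]),(0,0,255),True)
    c[:im.shape[0],ox:ox+w*f]=im
cv2.imwrite("pics/v4.png",c)
E
```

```text
t: 10.9
ee_pos: [0.5332, 0.2011, 0.3698]
orientation: [-0.0, 0.948, 0.32, -0.002]
wrist_force: [0.8, -0.8, -3.7]
finger_gap: 0.0132
finger_force: 39.9
t: 11.7
ee_pos: [0.5528, 0.3027, 0.3014]
orientation: [0.0, 0.948, 0.319, -0.002]
wrist_force: [0.5, 0.2, -1.5]
finger_gap: 0.0137
finger_force: 39.9
t 11.8 tcp [0.5541 0.3034 0.3049] psi -0.921 j [ 0.42  0.21  1.39 -0.    1.53  1.34] F [ 1.  -0.2 -1.1] gap 0.014 ff 39.9
[-0.0004, -0.0, 0.0049, 0.0]
```

View pics/v4.png

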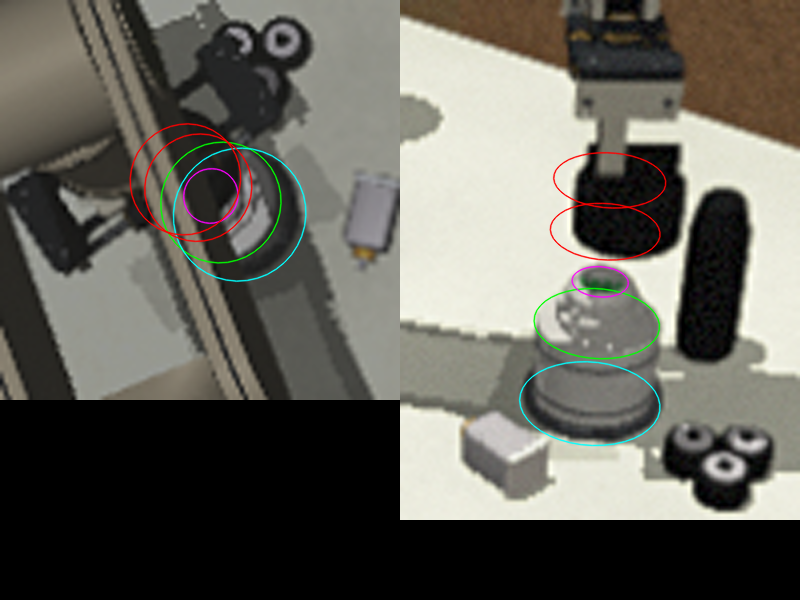

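The side picture shows the cap hanging at x≈628 in the crop, against 609 predicted, so the hand holds the wing about 15 mm off centre. The canister overlay fits well. I'll measure the offset with a silhouette fit.

Run:
```python
from h import *
from scipy.optimize import minimize
S=robot.get_image("side"); x0,y0,w,h,f=305,118,50,28,8
g=cv2.cvtColor(S["img"],cv2.COLOR_BGR2GRAY)[y0:y0+h,x0:x0+w]
G=cv2.resize(g,None,fx=f,fy=f,interpolation=cv2.INTER_CUBIC)
B=(G<55).astype(np.uint8); n,l,st,c=cv2.connectedComponentsWithStats(B); i=l[int((135-y0)*f),int((427-270-0)*0+(628/4+270-x0)*f)]; B=(l==i)*1.
o=robot.get_obs()["ee_pos"]; th=-.921+np.pi/2; u=np.array([np.cos(th),np.sin(th),0])
def P(p): return np.r_[circ(.042,0),circ(.042,.045),wing(0,0,th,0)]+[*o[:2],o[2]-.1395+p[1]]+u*p[0]
def cost(p): return np.abs(np.maximum(hullmask(S,P(p)[:80],G.shape,f,(x0,y0)),hullmask(S,P(p)[80:],G.shape,f,(x0,y0)))-B).mean()
for i in range(2):
    s=minimize(cost,[.012,0],method="Nelder-Mead",options=dict(initial_simplex=[[.02,0],[.01,0],[.015,.006]] if i else [[.0,0],[.01,0],[.0,.006]])); print(s.x,s.fun)
p=CAN-u[:2]*s.x[0]; go((*p,.30,None))
im=cv2.cvtColor((B*160).astype(np.uint8),cv2.COLOR_GRAY2BGR); im=np.vstack([im,cv2.cvtColor(G,cv2.COLOR_GRAY2BGR)])
for k in(0,h): 
    draw(im,proj(S,P(s.x)[:40]),f,np.array([x0,y0-k]),(0,0,255),True);draw(im,proj(S,P(s.x)[40:80]),f,np.array([x0,y0-k]),(0,255,0),True);draw(im,proj(S,P(s.x)[84:]),f,np.array([x0,y0-k]),(255,255,0),True)
cv2.imwrite("pics/v5.png",im)
```

```text
Traceback (most recent call last):
IndexError: index 976 is out of bounds for axis 1 with size 400
```

Run:
```python
from h import *
from scipy.optimize import minimize
S=robot.get_image("side"); x0,y0,w,h,f=303,118,48,28,8
g=cv2.cvtColor(S["img"],cv2.COLOR_BGR2GRAY)[y0:y0+h,x0:x0+w]
G=cv2.resize(g,None,fx=f,fy=f,interpolation=cv2.INTER_CUBIC)
B=(G<55).astype(np.uint8); n,l,st,c=cv2.connectedComponentsWithStats(B); i=l[(135-y0)*f,(327-x0)*f]; B=(l==i)*1.
o=robot.get_obs()["ee_pos"]; th=-.921+np.pi/2; u=np.array([np.cos(th),np.sin(th),0])
def P(p): return np.r_[circ(.042,0),circ(.042,.045),wing(0,0,th,0)]+[*o[:2],o[2]-.1395+p[1]]+u*p[0]
def cost(p): return np.abs(np.maximum(hullmask(S,P(p)[:80],G.shape,f,(x0,y0)),hullmask(S,P(p)[80:],G.shape,f,(x0,y0)))-B).mean()
for i in range(2):
    s=minimize(cost,[.012,0],method="Nelder-Mead",options=dict(initial_simplex=[[.02,0],[.01,0],[.015,.006]] if i else [[.0,0],[.01,0],[.0,.006]])); print(s.x,s.fun)
p=CAN-u[:2]*s.x[0]; go((*p,.30,None))
im=cv2.cvtColor((B*160).astype(np.uint8),cv2.COLOR_GRAY2BGR); im=np.vstack([im,cv2.cvtColor(G,cv2.COLOR_GRAY2BGR)])
for k in(0,h): 
    draw(im,proj(S,P(s.x)[:40]),f,np.array([x0,y0-k]),(0,0,255),True);draw(im,proj(S,P(s.x)[40:80]),f,np.array([x0,y0-k]),(0,255,0),True);draw(im,proj(S,P(s.x)[84:]),f,np.array([x0,y0-k]),(255,255,0),True)
cv2.imwrite("pics/v5.png",im)
```

```text
[0.01636594 0.00447023] 0.06531301973914566
[0.01671302 0.0044652 ] 0.06528739751108777
t 11.9 tcp [0.5543 0.3036 0.3054] psi -0.92 j [ 0.42  0.21  1.39 -0.    1.53  1.34] F [ 0.8 -0.  -1.7] gap 0.0137 ff 39.9
[-0.0174, 0.0, 0.0054, 0.0]
```

View pics/v5.png

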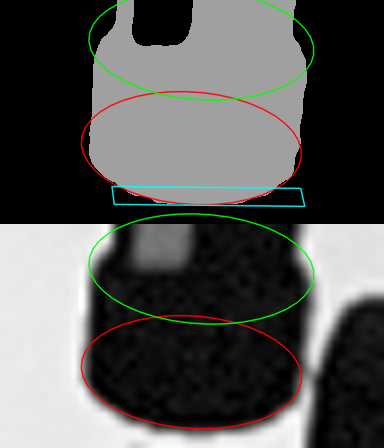

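The rows are not in the units I measure in: shifts go in shares of 500 mm and turns go in shares of pi rad. I convert before sending: 0.05 m is 0.1, -0.0174 m is -0.0348.

```bash
echo '[[0,[-0.02,0,0],0],[0,[-0.0348,0,0],0],[0,[-0.0348,0,0.02],0],[0,[-0.0348,0,0.04],0],[0,[-0.0348,0,0.06],0],[0,[-0.0348,0,0.08],0],[0,[-0.0348,0,0.094],0],[0,[-0.0348,0,0.1],0]]' > mv.in && python3 jog.py mv.in
echo '[[0,[0,0,0.008],0],[0,[0,0,0.016],0],[0,[0,0,0.02],0],[0,[0,0,0.02],0]]' > mv.in && python3 jog.py mv.in
```

```text
t: 12.7
ee_pos: [0.5391, 0.2928, 0.251]
orientation: [0.0, 0.948, 0.32, -0.001]
wrist_force: [-0.5, 1.0, -2.2]
finger_gap: 0.0137
finger_force: 39.9
t: 13.1
ee_pos: [0.5395, 0.2932, 0.2426]
orientation: [-0.0, 0.948, 0.32, 0.0]
wrist_force: [0.1, 1.3, -2.8]
finger_gap: 0.0135
finger_force: 39.9
```

Scaled: 0.0165 m is 0.033, 0.008 m is 0.016.

```bash
echo '[[0.022,[0,0,0],0],[0.022,[0,0,0],0],[0.022,[0,0,0],0],[0.022,[0.016,0,0.008],0],[0.022,[0.033,0,0.012],0],[0.022,[0.033,0,0.012],0],[0.022,[0.033,0,0.012],0]]' > mv.in && python3 jog.py mv.in
cat >> h.py <<'E'
from scipy.optimize import minimize
def capfit(z0=.095):
    # rim x,y,z from side silhouette (body below fingers), z fitted with xy free along camera x only
    S=robot.get_image("side"); c=proj(S,[[*CAN,z0+.02]])[0]; x0,y0=int(c[0])-26,int(c[1])-12; w,h,f=52,32,8
    g=cv2.cvtColor(S["img"],cv2.COLOR_BGR2GRAY)[y0:y0+h,x0:x0+w]
    G=cv2.resize(g,None,fx=f,fy=f,interpolation=cv2.INTER_CUBIC); B=(G<60).astype(np.uint8)
    n,l,st,cc=cv2.connectedComponentsWithStats(B); i=l[int((c[1]-y0)*f),int((c[0]-x0)*f)]; B=(l==i)*1.
    ex=np.array(S["R"])[0]; ex=np.r_[ex[:2],0]/np.hypot(*ex[:2])
    P=lambda p:np.r_[circ(.042,0),circ(.042,.045)]+[*CAN,p[1]]+ex*p[0]
    k=int((proj(S,[[*CAN,z0+.045]])[0][1]-y0)*f)   # use rows below the top face's middle
    cost=lambda p:np.abs(hullmask(S,P(p),G.shape,f,(x0,y0))-B)[k:].mean()
    s=minimize(cost,[0,z0],method="Nelder-Mead",options=dict(initial_simplex=[[0,z0],[.01,z0],[0,z0+.01]]))
    print("cap lateral",s.x[0].round(4),"rim z",s.x[1].round(4),"cost",round(s.fun,3)); return S,x0,y0
E
python3 -c "
from h import *
go();S,x,y=capfit();cv2.imwrite('pics/s3.png',S['img'])"
```

```text
t: 13.8
ee_pos: [0.5528, 0.3032, 0.2363]
orientation: [0.0, 0.947, 0.32, -0.0]
wrist_force: [-0.3, 0.2, -0.2]
finger_gap: 0.022
finger_force: 0.0
t 13.8 tcp [0.5528 0.3032 0.2363] psi -0.92 j [ 0.42  0.25  1.48 -0.    1.42  1.34] F [-0.3  0.2 -0.2] gap 0.022 ff 0.0
cap lateral -0.0011 rim z 0.0997 cost 0.017
```

Scaled: -0.6 rad is -0.191.

```bash
echo '[[0.02,[0,0,0],-0.0318],[0.02,[0,0,0],-0.0637],[0.02,[0,0,0],-0.0955],[0.02,[0,0,0],-0.1273],[0.02,[0,0,0],-0.1592],[0.02,[0,0,0],-0.191],[0.02,[0,0,0],-0.191]]' > mv.in && python3 jog.py mv.in
python3 -c "
from h import *
go();capfit();print(robot.get_obs()['torque'])"
```

```text
t: 14.55
ee_pos: [0.5529, 0.3032, 0.2376]
orientation: [0.0, 0.81, 0.586, 0.001]
wrist_force: [0.1, 1.0, 2.8]
finger_gap: 0.0202
finger_force: 1.7
t 14.55 tcp [0.5529 0.3032 0.2376] psi -0.318 j [0.42 0.25 1.48 0.   1.42 0.74] F [0.1 1.  2.8] gap 0.0202 ff 1.7
cap lateral -0.0 rim z 0.1006 cost 0.018
[ 0.05755443 -0.04698853 -0.04301273]
```

Scaled: -0.3 rad is -0.0955.

```bash
for i in 1; do echo '[[0.02,[0,0,0],-0.0318],[0.02,[0,0,0],-0.0637],[0.02,[0,0,0],-0.0955],[0.02,[0,0,0],-0.0955]]' > mv.in && python3 jog.py mv.in
python3 -c "
from h import *
go();capfit();print(robot.get_obs()['torque'])"; done
echo '[[0.02,[0,0,0],-0.0318],[0.02,[0,0,0],-0.0637],[0.02,[0,0,0],-0.0637]]' > mv.in && python3 jog.py mv.in
python3 -c "
from h import *
go();capfit();print(robot.get_obs()['torque'])"
```

```text
t: 15.0
ee_pos: [0.5526, 0.3029, 0.2365]
orientation: [-0.0, 0.715, 0.7, -0.0]
wrist_force: [0.9, -0.2, 0.4]
finger_gap: 0.0204
finger_force: 1.2
t 15.0 tcp [0.5526 0.3029 0.2365] psi -0.021 j [ 0.42  0.25  1.48 -0.    1.42  0.44] F [ 0.9 -0.2  0.4] gap 0.0204 ff 1.2
cap lateral -0.0009 rim z 0.0906 cost 0.021
[ 0.04206633 -0.16011719 -0.0492311 ]
t: 15.35
ee_pos: [0.5529, 0.3035, 0.2369]
orientation: [-0.0, 0.642, 0.767, 0.001]
wrist_force: [1.3, 3.9, -0.4]
finger_gap: 0.0204
finger_force: 21.2
t 15.35 tcp [0.5529 0.3035 0.2369] psi 0.177 j [0.42 0.25 1.48 0.   1.42 0.24] F [ 1.3  3.9 -0.4] gap 0.0204 ff 21.2
cap lateral 0.001 rim z 0.0914 cost 0.021
[ 0.71189092 -0.53557475 -0.52486149]
```

The cap dropped about 10 mm and then met the soft stop. Now I lower the hand, narrow the gap and turn clockwise.

Scaled: 0.01 m is 0.02, 0.005 m is 0.01, 0.36 rad is 0.1146.

```bash
echo '[[0.02,[0,0,0],0.0318],[0.02,[0,0,0.01],0.0637],[0.02,[0,0,0.02],0.0955],[0.016,[0,0,0.02],0.1146],[0.016,[0,0,0.02],0.1592],[0.016,[0,0,0.02],0.191],[0.016,[0,0,0.02],0.2228],[0.016,[0,0,0.02],0.2546],[0.016,[0,0,0.02],0.2865],[0.016,[0,0,0.02],0.2865]]' > mv.in && python3 jog.py mv.in 10
python3 -c "
from h import *
go();capfit();print(robot.get_obs()['torque'])"
```

```text
t: 16.4
ee_pos: [0.5523, 0.3026, 0.2262]
orientation: [0.0, 0.912, 0.41, -0.001]
wrist_force: [0.6, -0.4, 0.2]
finger_gap: 0.0157
finger_force: 0.0
t 16.4 tcp [0.5523 0.3026 0.2262] psi -0.726 j [ 0.42  0.26  1.49 -0.    1.4   1.15] F [ 0.6 -0.4  0.2] gap 0.0157 ff 0.0
cap lateral -0.0004 rim z 0.0904 cost 0.034
[-0.05655363 -0.04081247  0.01000162]
```

Scaled: 0.002 m is 0.004, 0.5 rad is 0.1592.

```bash
echo '[[0.016,[0,0,0.004],0.0318],[0.016,[0,0,0.004],0.0637],[0.016,[0,0,0.004],0.0955],[0.016,[0,0,0.004],0.1273],[0.016,[0,0,0.004],0.1592],[0.016,[0,0,0.004],0.1592]]' > mv.in && python3 jog.py mv.in
python3 -c "
from h import *
go();capfit(.09);print(robot.get_obs()['torque'])"
```

```text
t: 17.05
ee_pos: [0.5524, 0.3029, 0.2244]
orientation: [0.0, 0.985, 0.174, -0.0]
wrist_force: [-0.1, 0.8, -1.0]
finger_gap: 0.016
finger_force: 0.3
t 17.05 tcp [0.5524 0.3029 0.2244] psi -1.221 j [ 0.42  0.26  1.49 -0.    1.4   1.64] F [-0.1  0.8 -1. ] gap 0.016 ff 0.3
cap lateral 0.0001 rim z 0.0875 cost 0.025
[0.07233235 0.05758523 0.0301083 ]
```

Scaled: 0.002 m is 0.004, 0.4 rad is 0.1273.

```bash
echo '[[0.016,[0,0,0.004],0.0318],[0.016,[0,0,0.004],0.0637],[0.016,[0,0,0.004],0.0955],[0.016,[0,0,0.004],0.1273],[0.016,[0,0,0.004],0.1273]]' > mv.in && python3 jog.py mv.in
python3 -c "
from h import *
go();capfit(.085);print(robot.get_obs()['torque'])"
```

```text
t: 17.6
ee_pos: [0.5527, 0.303, 0.2228]
orientation: [-0.0, 1.0, -0.024, 0.0]
wrist_force: [1.1, 0.5, -0.7]
finger_gap: 0.0162
finger_force: 0.5
t 17.6 tcp [0.5527 0.303  0.2228] psi -1.619 j [ 0.42  0.26  1.49 -0.    1.39  2.04] F [ 1.1  0.5 -0.7] gap 0.0162 ff 0.5
cap lateral 0.0007 rim z 0.0848 cost 0.019
[ 0.17950771 -0.08338335  0.02472995]
```

Scaled: 0.24 rad is 0.0764.

```bash
echo '[[0.016,[0,0,0],0.0255],[0.016,[0,0,0],0.0509],[0.016,[0,0,0],0.0764],[0.016,[0,0,0],0.0764]]' > mv.in && python3 jog.py mv.in
python3 -c "
from h import *
go();capfit(.085);print(robot.get_obs()['torque'])"
```

```text
t: 18.05
ee_pos: [0.5525, 0.3029, 0.2225]
orientation: [0.0, 0.99, -0.143, -0.0]
wrist_force: [0.6, 0.5, -0.2]
finger_gap: 0.016
finger_force: 0.4
t 18.05 tcp [0.5525 0.3029 0.2225] psi -1.857 j [0.42 0.26 1.49 0.   1.39 2.28] F [ 0.6  0.5 -0.2] gap 0.016 ff 0.4
cap lateral -0.0002 rim z 0.0841 cost 0.019
[0.13092144 0.05764456 0.04333287]
```

Scaled: 0.24 rad is 0.0764.

```bash
echo '[[0.016,[0,0,0],0.0255],[0.016,[0,0,0],0.0509],[0.016,[0,0,0],0.0764],[0.016,[0,0,0],0.0764]]' > mv.in && python3 jog.py mv.in
python3 -c "
from h import *
go();capfit(.085);print(robot.get_obs()['torque'])"
```

```text
t: 18.5
ee_pos: [0.5526, 0.303, 0.2225]
orientation: [0.0, 0.966, -0.26, -0.0]
wrist_force: [-0.4, 1.4, -2.1]
finger_gap: 0.0157
finger_force: 1.4
t 18.5 tcp [0.5526 0.303  0.2225] psi -2.097 j [0.42 0.26 1.49 0.   1.39 2.52] F [-0.4  1.4 -2.1] gap 0.0157 ff 1.4
cap lateral -0.0005 rim z 0.0837 cost 0.018
[ 0.18143186 -0.00035799  0.02245032]
```

Scaled: -0.045 m is -0.09, -0.02 m is -0.04, -1.2 rad is -0.382.

```bash
echo '[[0.04,[0,0,0],0],[0.04,[0,0,-0.04],-0.0318],[0.04,[0,0,-0.09],-0.0477],[0.04,[0,0,-0.09],-0.0955],[0.04,[0,0,-0.09],-0.1432],[0.04,[0,0,-0.09],-0.191],[0.04,[0,0,-0.09],-0.2387],[0.04,[0,0,-0.09],-0.2865],[0.04,[0,0,-0.09],-0.3342],[0.04,[0,0,-0.09],-0.382]]' > mv.in && python3 jog.py mv.in | head -2
echo '[[0.04,[0,0,0],-0.0477],[0.04,[0,0,0],-0.0955],[0.04,[0,0,0],-0.1432],[0.04,[0,0,0],-0.191],[0.04,[0,0,0],-0.2387],[0.04,[0,0,0],-0.2865],[0.04,[0,0,0],-0.3342],[0.04,[0,0,0],-0.382],[0.04,[0,0,0],-0.4297],[0.04,[0,0,0],-0.4775]]' > mv.in && python3 jog.py mv.in|head -2
echo '[[0.04,[0,0,0],-0.0477],[0.04,[0,0,0],-0.0955],[0.04,[0,0,0],-0.1401],[0.04,[0,0,0],-0.1401],[0.04,[0,0,0.04],-0.1401],[0.04,[0,0,0.09],-0.1401],[0.04,[0,0,0.09],-0.1401],[0.016,[0,0,0.09],-0.1401],[0.016,[0,0,0.09],-0.1401],[0.016,[0,0,0.09],-0.1401]]' > mv.in && python3 jog.py mv.in
python3 -c "
from h import *
go();capfit(.085);print(robot.get_obs()['torque'])"
```

```text
t: 19.55
ee_pos: [0.5528, 0.3029, 0.2681]
t: 20.55
ee_pos: [0.5528, 0.3029, 0.2681]
t: 21.55
ee_pos: [0.5534, 0.3033, 0.2246]
orientation: [0.001, 0.263, 0.965, 0.001]
wrist_force: [0.3, 0.1, 0.5]
finger_gap: 0.0207
finger_force: 0.0
t 21.55 tcp [0.5534 0.3033 0.2246] psi 1.04 j [ 0.42  0.26  1.49 -0.    1.39 -0.62] F [0.3 0.1 0.5] gap 0.0207 ff 0.0
cap lateral 0.0 rim z 0.0834 cost 0.019
[ 0.31244928 -0.30090742  0.00236097]
```

Scaled: 0.3 rad is 0.0955.

```bash
echo '[[0.016,[0,0,0],0],[0.016,[0,0,0],0.0255],[0.016,[0,0,0],0.0509],[0.016,[0,0,0],0.0764],[0.016,[0,0,0],0.0955],[0.016,[0,0,0],0.0955]]' > mv.in && python3 jog.py mv.in
python3 -c "
from h import *
go();capfit(.085);print(robot.get_obs()['torque'])"
```

```text
t: 22.2
ee_pos: [0.5528, 0.3046, 0.2243]
orientation: [0.0, 0.404, 0.915, 0.002]
wrist_force: [-1.5, 5.2, 4.4]
finger_gap: 0.0194
finger_force: 13.2
t 22.2 tcp [0.5528 0.3046 0.2243] psi 0.739 j [ 0.42  0.26  1.49  0.    1.39 -0.32] F [-1.5  5.2  4.4] gap 0.0194 ff 13.2
cap lateral -0.0003 rim z 0.0841 cost 0.018
[1.01836833 0.18565725 0.39865366]
```

Scaled: 0.1 rad is 0.0318.

```bash
echo '[[0.016,[0,0,0],0.0159],[0.016,[0,0,0],0.0318],[0.016,[0,0,0],0.0318],[0.016,[0,0,0],0.0318]]' > mv.in && python3 jog.py mv.in 15
python3 -c "
from h import *
go();capfit(.085);print(robot.get_obs()['torque'])"
```

```text
t: 22.65
ee_pos: [0.5528, 0.3049, 0.2244]
orientation: [0.0, 0.448, 0.894, 0.002]
wrist_force: [-1.2, 6.6, 4.0]
finger_gap: 0.0209
finger_force: 24.3
t 22.65 tcp [0.5528 0.3049 0.2244] psi 0.642 j [ 0.42  0.26  1.49  0.    1.39 -0.22] F [-1.2  6.6  4. ] gap 0.0209 ff 24.3
cap lateral -0.0003 rim z 0.0842 cost 0.017
[1.22579677 0.14949706 0.75166873]
```

Scaled: -0.15 m is -0.3, -0.12 m is -0.24, -0.3 rad is -0.0955.

```bash
echo '[[0.03,[0,0,0],-0.0318],[0.04,[0,0,0],-0.0955],[0.04,[0,0,0],-0.0955],[0.04,[0,0,-0.06],-0.0955],[0.04,[0,0,-0.14],-0.0955],[0.04,[0,0,-0.24],-0.0955],[0.04,[0,0,-0.3],-0.0955],[0.04,[0,0,-0.3],-0.0955]]' > mv.in && python3 jog.py mv.in
python3 - <<'E'
from h import *
go(); capfit(.085)
r=robot.get_obs()["ee_pos"]
S=robot.get_image("side");x0,y0,f=270,100,4
im=cv2.resize(S["img"][100:220,270:400],None,fx=f,fy=f,interpolation=cv2.INTER_CUBIC); raw=im.copy()
for z in(.08,.125): draw(im,proj(S,circ(.042,z)+[*CAN,0]),f,np.array([x0,y0]),(0,0,255),True)
cv2.imwrite("pics/v6.png",np.hstack([raw[:,:400],im[:,:400]]))
E
```

```text
t: 23.5
ee_pos: [0.5541, 0.3037, 0.3803]
orientation: [0.004, 0.31, 0.951, 0.004]
wrist_force: [-0.0, -0.1, 0.5]
finger_gap: 0.0402
finger_force: 0.0
t 23.5 tcp [0.5541 0.3037 0.3803] psi 0.94 j [ 0.42  0.19  1.28 -0.    1.66 -0.52] F [-0.  -0.1  0.5] gap 0.0402 ff 0.0
cap lateral -0.0002 rim z 0.0846 cost 0.02
```

View pics/v6.png

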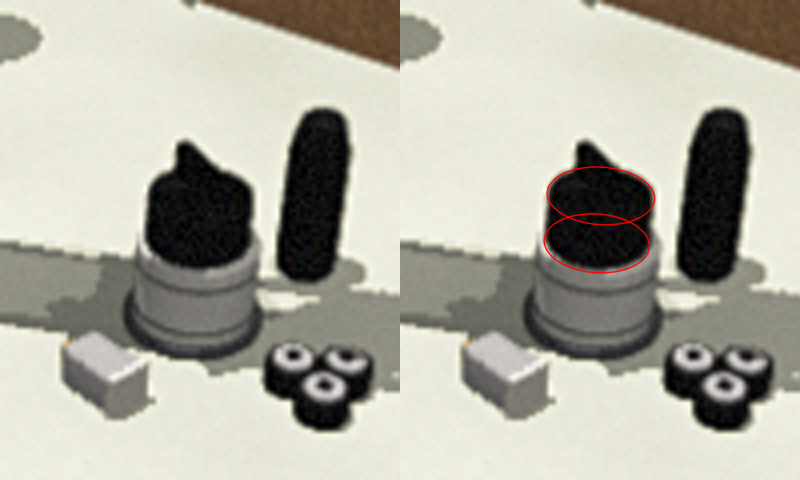

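The cap sits level on the shoulder and matches the rim-at-80 mm overlay. The bystanders still stand where they were, and the gripper is clear.

```bash
python3 -c "
from station import robot
print(robot.hand_in())"
```

```text
the job is handed in; nothing more can be done
None
```

I rolled the store open, took the cap out, and screwed it onto the canister neck to the hard stop, level as far as the last picture shows. I then let go and handed the job in at about 23.5 s; the final rim height was measured only to within about 3 mm.

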